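# Set the grinder's tool rest to the gauge mark

## Robot

A 6-joint arm with a two-finger parallel gripper is mounted at the origin on the work surface. World frame = base frame: x ahead of the robot, y to its left, z up, the work surface at z = 0. Lengths are in m, angles in degrees, forces in N, time in s.
With the tool pointing down it reaches from about 0.4 to 0.825 m from the base axis. Payload 7 kg.
Tool frame: the origin (TCP) lies midway between the tips of the shut fingers; the grasp point (between the pads) lies r.grip_depth behind it (r.grip_depth is the distance from the TCP to the grasp point, in m); z points along the fingers, y is the direction in which the jaws open and shut (so a half turn about z gives the same grasp; the last joint's range is limited). The gripper opens to 88 mm and grips with 3 to 60 N. Pads are 19 mm wide; open, the fingers measure 130 mm over their backs; the gripper's body (78 mm by 193 mm) begins 47 mm behind the grasp point.
Start: joints at [-55.514, 20.546, 0.682, 0, -70.136, -16.507], TCP at [0.208, -0.642, 0.198] pointing down, gripper open.
Joint ranges: [-176.03, 176.03], [-82.01, 121.73], [-58.28, 71.71], [-173.87, 95.51], [-174.79, -0.11], [-173.66, 173.66]. Speed limits (degrees/s): [136.94, 136.94, 172.46, 180, 180, 180].

## Interface

Orientations are given as [roll, pitch, yaw] about the fixed x, y, z axes, in that order (R = Rz(yaw) Ry(pitch) Rx(roll)).
In Python, from plant import r, imaging, close_job gives the robot as it stands.
- The arm moves only by the tool step_arm, never from a script. Its argument "commands" is a list of rows, each a list of 2 entries, a list of its own where there are three numbers: the shift along the tool's x, y, z in mm, then the turn about the tool's z in degrees. In form: [[[x, y, z], twist], ...]. A call has 1 to 20 rows; each row shifts and turns the commanded pose from where the row before left it, along the tool's axes as they then stand; what a row does not reach is not made up. A row lasts 1/8 s, in which the tool goes at most 62.5 mm and 10.7 degrees, less where a joint would pass 70% of its speed; a pose out of reach is approached as far as the arm can. A call with a gripper value outside its range is refused whole. "gripper" is the closure, from 0 (fully open) to 1 (shut), set as the call begins (left out, the last holds). The fingers move at their own pace and stop on an object; "grip_force" is the grip in N (left out, the last holds). Time passes only in rows, so rows that do not move let the fingers close. It gives the time, the measured TCP pose, the force and the opening at its end, in the units of the state.
- r.get_state(): the state, without advancing time (a new reading comes with each control period).
- imaging.capture(name): name is "scene" or "top" or "wrist"; returns a dict with "img" (384x512x3 uint8, red, green, blue), "z_map" (384x512 float32, m along the optical axis (not along the pixel's ray), 0 where there is no reading), "vfov" (degrees; the focal length in pixels is half the picture's height over the tangent of half this angle, whatever the lens; pixels are square), "cx", "cy" (the principal point, pixels), "D" ([k1, k2, p1, p2, k3] as OpenCV has them; the pictures are not rectified), "extrinsics" (4x4, takes a point from camera to world coordinates); the wrist camera has in their place "T_tool_cam" (4x4, takes a point from camera to tool coordinates, whose origin is the TCP and whose axes are the flange's). Camera axes: x right, y down, z forward; pixel columns grow to the right and rows downward; lengths in m; the calibration is good to about 2 mm. A picture is of the moment at which its call begins: read the wrist's pose just before it.
- close_job(): hands the job in, once; it reports no verdict.
The state is a dict: "time_s": time; "joints": joint angles; "qd": joint speeds; "joint_torque": joint torques, N m; "tcp_pos": TCP position; "eef_rot": TCP orientation; "contact_force": force on the tool from outside, world axes, zero at the start; "moment": the same for the moment, N m; "gripper_width": finger opening in m.
Only numpy, scipy, OpenCV 4.12 (cv2) and the standard library are available. Lean on these libraries where they do the work, as an engineer would, in place of code of your own. Each camera call takes 0.05 s, during which the arm holds its last target.

## Task

The grinder's tool rest stands too far from the stone. With a fingertip laid on the knurled brass adjuster wheel, roll it until the gap has closed so far that the red pointer on the rest is in line with the yellow gauge mark, then take your hand away. Touch only the wheel (do not push the rest itself), never let the rest run into the stone, and leave the hammer, the spanner and the blue tin where they lie.

Things in the scene. Friction and masses are not known exactly. Their poses are not given: they have to be found in the camera images.
- grinder: Red bench grinder on a dark steel base plate, fixed to the table, turned by its yaw. Origin: on the table right under the adjuster wheel. Own axes: z up; the adjuster wheel's axle along x; the rest slides along -y to the stone. The green housing round the adjuster wheel is 60 mm in x, 92 in y, top at height 85. Gauge bar: x 60 to 80 mm, y -65 to -195, top at height 110.
- stone (a point): Centre of the grey grinding stone (150 mm diameter, 25 thick, axle along the grinder's x), at y = -260 mm, height 125 in the grinder's frame. With its red guard it reaches a height of 215 mm. The red motor (120 mm diameter) lies along the grinder's +x from it, x 28 to 243 mm.
- adjuster: Knurled brass adjuster wheel; origin at its centre on the axle, height 68 mm: 65 mm diameter over its 30 ribs (2 mm high), 30 wide along the grinder's x; only its upper 15 mm stand out of the housing. Rolling its top towards the stone (grinder's -y) moves the rest that way by 10 mm per radian; rolling back opens the gap. Some 2 N at the rim turns it; it stays where left; 5 to 15 N on it do not slip.
- rest (a joint): Position of the tool rest on its slide in m: 0 fully back, growing towards the stone, which it touches at 0.046. Geared to the adjuster wheel without play. The rest's plate (80 mm in the grinder's x, 60 in y, top at height 118) is centred at x = 0, y = -109 mm minus this value.
- pointer (a point): Tip of the red pointer bar (4 mm wide, 120 mm above the table) on the rest's side at the grinder's +x; it moves with the rest.
- mark (a point): Centre of the yellow gauge mark, a 4 mm wide line across a black clip (24 x 22 mm) on the gauge bar beside the rest, at height 116 mm, fixed. Its y axis is the grinder's y: the rest is set when pointer and mark have the same y in this frame. The mark lies where joint rest is between 0.035 and 0.041.
- hammer: Hammer lying loose on the table on the grinder's -x side, about 140 mm from the adjuster wheel; leave alone.
- spanner: Steel open spanner lying loose on the table on the grinder's +y side, about 160 mm from the wheel; leave alone.
- tin: Blue tin, 66 mm diameter, 100 mm high, standing loose on the grinder's +x side about 150 mm from the wheel; leave alone.

How it is judged (in metres and radians):
On the way:
1. a fingertip on the adjuster wheel has rolled the rest at least 5 mm along its slide (contact force between the fingers and adjuster above 0.5 N and distance of pointer from where it was at the start of the episode above 0.005 m), for 0.02 s.
At the end, for the whole second after the job is handed in: the red pointer is within 2.5 mm of the middle of the yellow mark along the slide and at rest; hammer, spanner and tin within 20 mm of where they lay (y of pointer in the frame of mark between -0.0025 and 0.0025 m and velocity of joint rest between -0.002 and 0.002 m/s and distance of each of hammer, spanner, tin from where it was at the start of the episode below 0.02 m); the robot touches nothing.
It fails at once if the rest runs into the stone (gap under 1 mm) (value of joint rest above 0.045 m).
It fails at once if the rest is pushed directly by the hand or arm (contact force between any of the fingers, the arm and rest above 2 N).
It fails at once if a bystander is moved or lifted by more than 20 mm (distance of any of hammer, spanner, tin from where it was at the start of the episode above 0.02 m).
It also fails if it takes over 58 s, if anything falls off the work surface, if the arm or the gripper's body presses on something with over 40 N, if the wrist force passes 120 N, or if a joint passes its speed limit or range.

## Working session

There is one attempt and no reset: what is moved stays moved. The work goes in short steps, Python scripts to look and compute and a tool call to move; the robot and the scene stay as the last step left them, time stands still between calls to the robot, and variables do not carry over. Pictures are saved under pics/ and viewed, and the job is handed in when it is done.

Besides the shell and the picture viewer there is one more tool, called in YAML: its name, and indented under it one key for each argument. step_arm: Moves the arm, as the interface text tells. Its arguments: {"type":"object","properties":{"commands":{"type":"array","items":{"type":"array"}},"gripper":{"type":"number"},"grip_force":{"type":"number"}},"required":["commands"]}

```bash
ls; mkdir -p pics; cat > h.py <<'E'
from plant import r, imaging
import numpy as np, cv2
def cap(n):
    st=r.get_state(); d=imaging.capture(n); d['st']=st; return d
def K(d):
    h=d['img'].shape[0]; f=h/2/np.tan(np.radians(d['vfov'])/2)
    return np.array([[f,0,d['cx']],[0,f,d['cy']],[0,0,1.]])
E
python3 - <<'E'
from h import *
import pickle
for n in("scene","top","wrist"):
    d=cap(n); cv2.imwrite(f"pics/{n}0.png",d['img'][:,:,::-1]); pickle.dump(d,open(f"{n}0.pkl","wb"))
    print(n,d['vfov'],d['cx'],d['cy'],d['D'],np.round(d.get('extrinsics',d.get('T_tool_cam')),3).tolist())
s=r.get_state(); print(s, r.grip_depth)
E
```

```text
pics
scene 56.735067450474894 259.7271727329032 194.69604349447656 [0.01068116 0.         0.         0.         0.        ] [[-0.82, 0.323, -0.472, 0.912], [0.572, 0.494, -0.655, 0.515], [0.021, -0.807, -0.59, 0.542], [0.0, 0.0, 0.0, 1.0]]
top 46.49019160487542 264.3580540852518 186.29017604280182 [0.03196166 0.         0.         0.         0.        ] [[0.004, -0.988, 0.154, 0.447], [-0.999, 0.002, 0.038, 0.017], [-0.038, -0.154, -0.987, 0.97], [0.0, 0.0, 0.0, 1.0]]
wrist 60.491053099002556 257.3833720861907 192.757861581844 [-0.06694982  0.          0.          0.          0.        ] [[0.002, -0.962, -0.274, 0.073], [1.0, 0.002, -0.0, -0.0], [0.001, -0.274, 0.962, -0.188], [0.0, 0.0, 0.0, 1.0]]
{'time_s': 0.15, 'joints': array([-5.55130606e+01,  2.05806495e+01,  6.47901127e-01, -1.24256183e-02,
       -7.01363796e+01, -1.65061175e+01]), 'qd': array([-0.00848218, -0.09945135,  0.14237006,  0.12457672,  0.10567649,
       -0.01528126]), 'joint_torque': array([ 8.99676324e-04, -5.83277357e+01,  2.93290079e+01,  7.00121909e+00,
        8.79870640e-03, -1.03293341e-04]), 'tcp_pos': array([ 0.20820618, -0.6416818 ,  0.19687598]), 'eef_rot': array([ 1.79930402e+02, -8.44073662e-03, -1.62023402e+02]), 'contact_force': array([ 0.40617481, -0.26036519,  0.69313034]), 'moment': array([1.71144438e-02, 2.61226471e-03, 1.66275783e-05]), 'gripper_width': 0.08751866013872843} 0.0188
```

View pics/scene0.png

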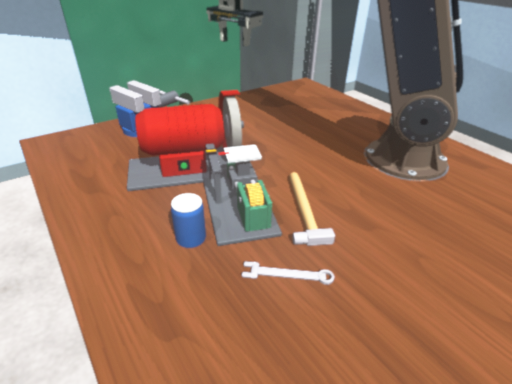

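View pics/top0.png

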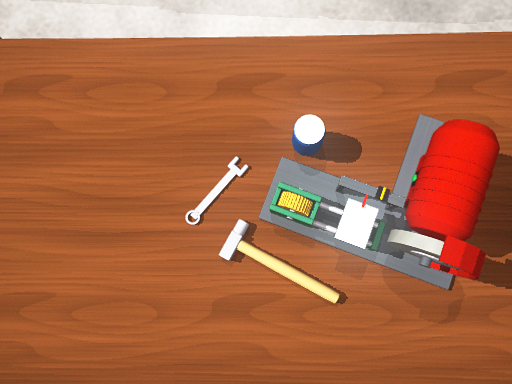

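View pics/wrist0.png

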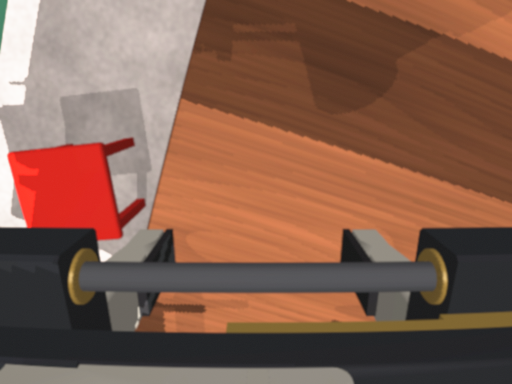

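The top picture shows the wheel at about (296,204), the rest's pointer at (364,201) and the mark at (383,193). The tin is at (309,133), the hammer head at (234,242) and the stone at right. Next I get 3D positions.

```bash
cat >> h.py <<'E'
def pts(d):
    k=K(d); h,w=d['z_map'].shape
    u,v=np.meshgrid(np.arange(w),np.arange(h))
    n=cv2.undistortPoints(np.stack([u,v],-1).reshape(-1,1,2).astype(np.float64),k,np.array(d['D'])).reshape(h,w,2)
    z=d['z_map']; P=np.stack([n[...,0]*z,n[...,1]*z,z],-1)
    if 'extrinsics' in d: T=d['extrinsics']
    else:
        from scipy.spatial.transform import Rotation as R
        Tt=np.eye(4);Tt[:3,:3]=R.from_euler('xyz',d['st']['eef_rot'],degrees=True).as_matrix();Tt[:3,3]=d['st']['tcp_pos']
        T=Tt@d['T_tool_cam']
    W=P@T[:3,:3].T+T[:3,3]; W[z==0]=np.nan
    return W
def masks(d):
    hsv=cv2.cvtColor(d['img'],cv2.COLOR_RGB2HSV).astype(int)
    return hsv[...,0],hsv[...,1],hsv[...,2]
E
python3 - <<'E'
from h import *
import pickle
d=pickle.load(open("top0.pkl","rb")); W=pts(d); H,S,V=masks(d)
print("table z",np.nanmedian(W[300:370,50:200,2]))
cv2.imwrite("pics/top0z.png",cv2.resize(d['img'][140:300,250:500,::-1],None,fx=3.2,fy=3.2,interpolation=cv2.INTER_CUBIC))
def rep(n,m):
    p=W[m&np.isfinite(W[...,0])]; print(n,len(p),np.median(p,0).round(4),np.percentile(p,[2,98],axis=0).round(4).tolist())
y,x=np.mgrid[:384,:512]
box=lambda a,b,c,e:(x>=a)&(x<=b)&(y>=c)&(y<=e)
g=(H>55)&(H<90)&(S>120)&box(265,330,175,230); rep('green',g)
gt=g&(W[...,2]>.078);rep('greentop',gt)
yl=(H>18)&(H<35)&(S>110)&(V>90)
rep('wheel',yl&box(270,325,185,222)); rep('mark',yl&box(370,395,180,210))
rd=((H<6)|(H>174))&(S>150)&(V>90)
rep('ptr',rd&box(355,372,190,212))
wh=(S<40)&(V>200)&box(325,385,190,250); rep('rest',wh)
bx=cv2.minAreaRect(W[gt][:,:2].astype(np.float32)*1000); print(bx)
print(cv2.minAreaRect(W[wh&np.isfinite(W[...,0])][:,:2].astype(np.float32)*1000))
E
```

```text
table z 0.00041230409909454035
green 598 [ 0.552  -0.0079  0.0845] [[0.5151, -0.0554, 0.0732], [0.5892, 0.0363, 0.0881]]
greentop 466 [ 0.547  -0.0095  0.0851] [[0.5133, -0.0554, 0.0818], [0.5895, 0.0374, 0.0882]]
wheel 429 [ 0.5532 -0.0055  0.0948] [[0.5318, -0.0396, 0.0564], [0.575, 0.0202, 0.1019]]
mark 40 [ 0.5666 -0.1753  0.1159] [[0.5552, -0.1859, 0.0862], [0.5821, -0.1705, 0.1186]]
ptr 29 [ 0.5521 -0.1394  0.1218] [[0.5408, -0.1449, 0.1194], [0.5617, -0.1349, 0.125]]
rest 1491 [ 0.5091 -0.121   0.118 ] [[0.4698, -0.1593, 0.0478], [0.5507, -0.0818, 0.1212]]
((551.6990966796875, -9.354022979736328), (89.45391082763672, 58.10459899902344), 69.23017883300781)
((519.79345703125, -123.03252410888672), (106.02462768554688, 99.45217895507812), 69.57933807373047)
```

View pics/top0z.png

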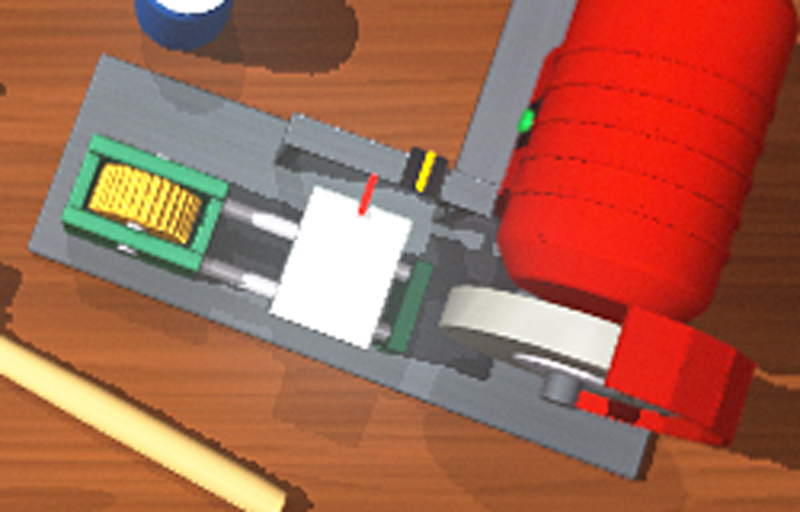

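step_arm:
  commands:
    - [[0, 0, -30], 9.7]
    - [[0, 0, -30], 9.7]
    - [[0, 0, -30], 9.7]
    - [[0, 0, -10], 9.7]
    - [[0, 0, 0], 0]
  gripper: 1
  grip_force: 20

```text
time_s: 0.78
tcp_pos: [0.2085, -0.6422, 0.2982]
eef_rot: [-180.0, 0.1, 159.2]
contact_force: [-0.3, -0.3, 0.0]
gripper_width: 0.0429
```

step_arm:
  commands:
    - [[-6.5, 30, 0], 0]
    - [[-6.5, 48.5, 0], 0]
    - [[-6.5, 48.5, 0], 0]
    - [[-6.5, 48.5, 0], 0]
    - [[-6.5, 48.5, 0], 0]
    - [[-6.5, 48.5, 0], 0]
    - [[-6.5, 48.5, 0], 0]
    - [[-6.5, 48.5, 0], 0]
    - [[-6.5, 48.5, 0], 0]
    - [[-6.5, 48.5, 0], 0]
    - [[-6.5, 48.5, 0], 0]
    - [[-6.5, 48.5, 0], 0]
    - [[-6.5, 48.5, 0], 0]
    - [[-6.5, 48.5, 0], 0]
    - [[-6.5, 48.5, 0], 0]
    - [[0, 20, 0], 0]
    - [[0, 0, 0], 0]
    - [[0, 0, 0], 0]

```text
time_s: 3.02
tcp_pos: [0.558, 0.004, 0.2972]
eef_rot: [-180.0, -0.0, 159.2]
contact_force: [0.4, 0.1, 0.1]
gripper_width: 0.0007
```

```bash
python3 - <<'E'
from h import *
import pickle
for n in("scene","wrist"):
    d=cap(n); cv2.imwrite(f"pics/{n}1.png",d['img'][:,:,::-1]); pickle.dump(d,open(f"{n}1.pkl","wb"))
E
```

```text
(no output)
```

View pics/scene1.png

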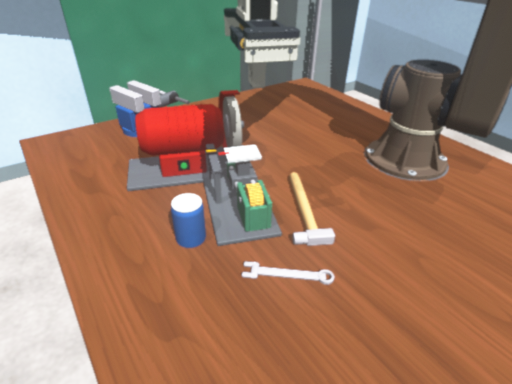

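View pics/wrist1.png

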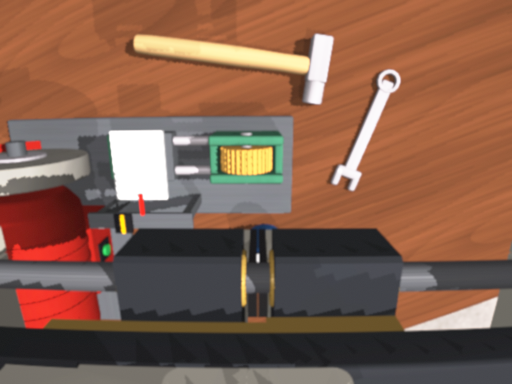

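The scene picture shows the arm raised and everything in place. The wrist picture shows the wheel at (247,160), the pointer at (141,203) and the mark at (123,223), square to the image.

```bash
cat >> h.py <<'E'
def meas(d,O=np.array([.5520,-.0093]),yaw=-20.8,verbose=1):
    W=pts(d);H,S,V=masks(d); a=np.radians(yaw); ex=np.array([np.cos(a),np.sin(a)]);ey=np.array([-np.sin(a),np.cos(a)])
    G=np.stack([(W[...,:2]-O)@ex,(W[...,:2]-O)@ey,W[...,2]],-1)*1000
    X,Y,Z=G[...,0],G[...,1],G[...,2]
    yl=(H>18)&(H<35)&(S>110)&(V>90); rd=((H<6)|(H>174))&(S>150)&(V>90); g=(H>55)&(H<90)&(S>120)
    out={}
    for n,m in dict(wheel=yl&(abs(X)<30)&(abs(Y)<40)&(Z>80),mark=yl&(X>50)&(X<95)&(Y<-120)&(Y>-190)&(Z>100)&(Z<125),
        ptr=rd&(X>20)&(X<80)&(Y<-85)&(Y>-180)&(Z>112)&(Z<128),house=g&(abs(X)<45)&(abs(Y)<60)&(Z>79)&(Z<92),
        rest=(S<45)&(V>180)&(abs(X)<50)&(Y<-70)&(Y>-200)&(Z>112)&(Z<124)).items():
        p=G[m]
        if len(p)>3:
            lo,hi=np.percentile(p,[2,98],axis=0); out[n]=p
            if verbose: print(n,len(p),'mean',p.mean(0).round(1),'lo',lo.round(1),'hi',hi.round(1))
    if 'house' in out: print(cv2.minAreaRect(out['house'][:,:2].astype(np.float32)))
    if 'rest' in out: print(cv2.minAreaRect(out['rest'][:,:2].astype(np.float32)))
    return G,out
E
python3 - <<'E'
from h import *
import pickle
for n in("top0","wrist1","scene1","scene0"):
    print(n); d=pickle.load(open(n+".pkl","rb")); meas(d)
d=pickle.load(open("wrist1.pkl","rb"));print(d['z_map'][225:330:15,180:340:10].round(3))
E
```

```text
top0
wheel 379 mean [-0.4  1.5 94. ] lo [-14.4 -29.4  81.2] hi [ 14.4  27.7 102. ]
mark 39 mean [  72.1 -150.   115.7] lo [  60.5 -153.   111.4] hi [  83.3 -147.5  118.6]
ptr 29 mean [  46. -122.  122.] lo [  34.4 -124.1  119.4] hi [  56.8 -120.1  125. ]
house 463 mean [-0.6 -0.1 85.1] lo [-28.9 -43.   82. ] hi [28.3 42.5 88.2]
rest 1343 mean [  -0.3 -122.   118.2] lo [ -38.  -150.7  115.2] hi [ 38.3 -93.2 121.3]
((-0.26210594177246094, -0.1573638916015625), (58.10463333129883, 89.45392608642578), 0.030172647908329964)
((0.4584846496582031, -122.06419372558594), (79.7531509399414, 60.31556701660156), 0.3793400824069977)
wrist1
wheel 4449 mean [-16.9   7.5 350.7] lo [-27.9 -32.1  87.8] hi [ 12.1  38.5 423.1]
mark 127 mean [  72.6 -149.3  116.2] lo [  60.9 -153.5  114. ] hi [  84.4 -145.8  118.6]
ptr 82 mean [  47.1 -120.6  122.9] lo [  34.4 -122.9  120.4] hi [  57.6 -118.7  124.7]
house 15 mean [-13.2  -9.2  85.9] lo [-28.4 -40.1  83.4] hi [24.2 23.3 87.9]
rest 3580 mean [  -1.6 -120.1  119.1] lo [ -38.6 -149.7  114.7] hi [ 37.8 -91.8 120.8]
((-7.776273727416992, -3.431549072265625), 
[... 1064 characters left out ...]
 0.4   0.521 0.519 0.518 0.518 0.519 0.52  0.508 0.511 0.518 0.519
  0.518 0.518 0.517 0.52 ]
 [0.087 0.085 0.087 0.086 0.086 0.086 0.086 0.156 0.156 0.152 0.086 0.085
  0.086 0.087 0.086 0.086]
 [0.077 0.077 0.078 0.078 0.078 0.078 0.076 0.141 0.141 0.084 0.076 0.077
  0.078 0.078 0.077 0.077]
 [0.076 0.076 0.077 0.076 0.077 0.077 0.076 0.    0.084 0.082 0.077 0.077
  0.077 0.075 0.076 0.077]
 [0.078 0.077 0.078 0.077 0.077 0.077 0.077 0.085 0.086 0.081 0.078 0.077
  0.077 0.077 0.078 0.078]
 [0.079 0.077 0.079 0.078 0.078 0.079 0.08  0.129 0.129 0.082 0.078 0.078
  0.079 0.079 0.077 0.078]
 [0.08  0.079 0.08  0.079 0.081 0.078 0.079 0.13  0.13  0.106 0.081 0.079
  0.08  0.079 0.079 0.08 ]]
```

step_arm:
  commands:
    - [[0, 0, 0], 0]
    - [[0, 0, 45], 0]
    - [[0, 0, 50], 0]
    - [[0, 0, 50], 0]
    - [[0, 0, 35], 0]
    - [[0, 0, 10], 0]
    - [[0, 0, 3], 0]
    - [[0, 0, 0], 0]
    - [[0, 0, 0], 0]

```text
time_s: 4.25
tcp_pos: [0.5594, 0.0049, 0.1059]
eef_rot: [179.9, 0.1, 159.2]
contact_force: [-0.1, -0.4, 0.3]
gripper_width: 0.0003
```

```bash
python3 - <<'E'
from h import *
import pickle
for n in("scene","wrist"):
    d=cap(n); cv2.imwrite(f"pics/{n}2.png",cv2.resize(d['img'][100:300,130:380,::-1],None,fx=3,fy=3) if n=="scene" else d['img'][:,:,::-1]); pickle.dump(d,open(f"{n}2.pkl","wb"))
print(r.get_state()['contact_force'],r.get_state()['tcp_pos'])
E
```

```text
[-0.59757364  0.08875679  0.07493403] [0.55910288 0.00486965 0.10553216]
```

View pics/scene2.png

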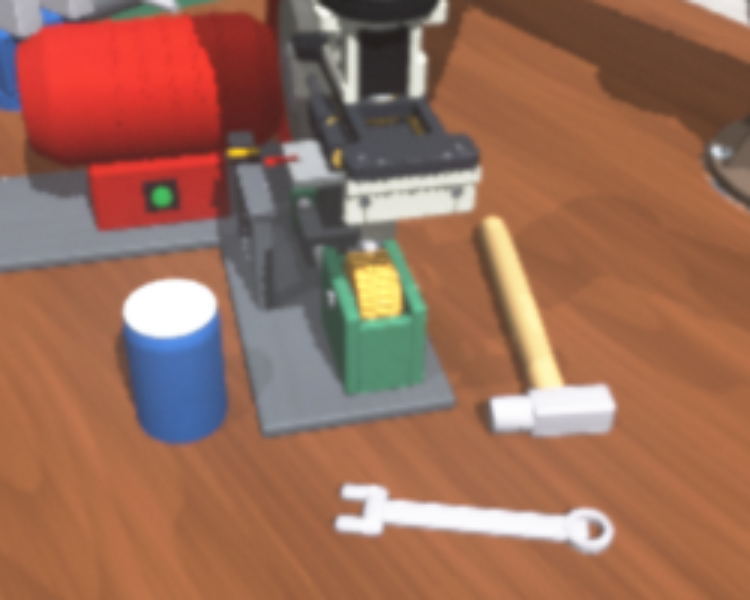

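View pics/wrist2.png

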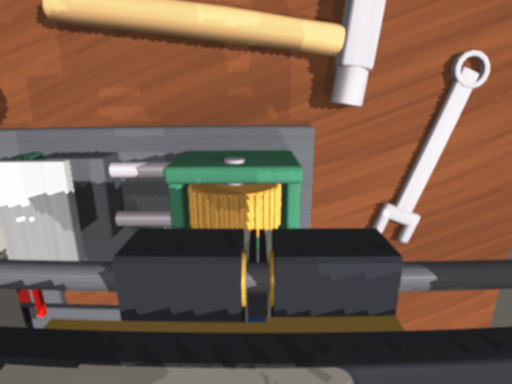

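```bash
python3 - <<'E'
from h import *
import pickle
d=pickle.load(open("scene2.pkl","rb"))
T=np.linalg.inv(d['extrinsics'])
a=np.radians(-20.8)
for n,p in dict(tcp=[.5591,.0049,.1055],grasp=[.5591,.0049,.125],tip4=[.5591,.0049,.17],wheeltop=[.552,-.0093,.1005]).items():
    uv=cv2.projectPoints(np.array([p]),cv2.Rodrigues(T[:3,:3])[0],T[:3,3],K(d),np.array(d['D']))[0].ravel()
    print(n,uv.round(1),((uv-[130,100])*3).round(), d['z_map'][int(uv[1]),int(uv[0])], (T[:3,:3]@p+T[:3,3]).round(3))
G,o=meas(d)
# points above housing near wheel
m=(abs(G[...,0])<40)&(abs(G[...,1])<60)&(G[...,2]>103)
ys,xs=np.nonzero(m);print(xs.min(),xs.max(),ys.min(),ys.max())
for y in range(ys.min(),ys.max()+1,4):
    q=G[y][m[y]]; 
    if len(q):print(y,q.min(0).round(),q.max(0).round())
cv2.imwrite("pics/s2z.png",cv2.resize(d['img'][150:240,210:330,::-1],None,fx=6,fy=6,interpolation=cv2.INTER_CUBIC))
E
```

```text
tcp [254.3 188.3] [373. 265.] 0.77124083 [-0.012 -0.014  0.759]
grasp [254.4 180.7] [373. 242.] 0.8872909 [-0.011 -0.029  0.747]
tip4 [254.7 162.2] [374. 187.] 0.6061206 [-0.01  -0.066  0.721]
wheeltop [253.3 186. ] [370. 258.] 0.7764958 [-0.014 -0.019  0.774]
wheel 216 mean [ 0.3 17.4 92.4] lo [-15.6  -0.5  81.5] hi [ 14.8  30.8 101.1]
mark 31 mean [  73.  -150.1  115.4] lo [  62.1 -158.2  113.9] hi [  82.9 -141.2  116.6]
ptr 11 mean [  50.9 -120.1  121.4] lo [  44.  -122.7  119.4] hi [  57.4 -118.1  123. ]
rest 118 mean [  25.  -119.1  118.9] lo [  13.1 -147.   117.4] hi [ 37.4 -93.3 120. ]
((25.629436492919922, -122.34381103515625), (25.640127182006836, 59.021602630615234), 0.664728581905365)
229 288 0 180
0 [-38.  48. 464.] [ 39.  59. 466.]
4 [-38.  48. 459.] [ 40.  60. 461.]
8 [-39.  37. 452.] [ 40.  59. 456.]
12 [-36.  42. 448.] [ 40.  60. 451.]
16 [-37.  42. 441.] [ 39.  60. 446.]
20 [-38.  40. 435.] [ 40.  60. 440.]
24 [-38.  39. 430.] [ 40.  60. 435.]
28 [-39.  38. 424.] [ 39.  60. 429.]
32 [-40.  37. 418.] [ 39.  60. 424.]
36 [-37.  41. 413.] [ 39.  60. 418.]
40 [-38.  40. 
[... 486 characters left out ...]
 [ 39.  60. 332.]
96 [-33. -11. 301.] [ 40.  48. 320.]
100 [-36.  -8. 294.] [ 39.  51. 314.]
104 [-35.  30. 296.] [ 39.  54. 308.]
108 [-20.  24. 288.] [ 39.  34. 295.]
112 [-20. -28. 261.] [ 24.  34. 287.]
116 [-20. -56. 242.] [ 40.  34. 280.]
120 [-25. -54. 234.] [ 36.  34. 271.]
124 [-23. -23. 238.] [ 27.  33. 263.]
128 [-23. -57. 215.] [ 34.  34. 256.]
132 [-36. -16. 224.] [ 39.  37. 248.]
136 [-36.   1. 223.] [ 38.  54. 245.]
140 [-36.  11. 221.] [ 39.  59. 245.]
144 [-19.  34. 224.] [ 39.  50. 227.]
148 [ 33.  49. 224.] [ 40.  51. 225.]
152 [ 35.  50. 216.] [ 38.  51. 217.]
156 [ 33.  48. 207.] [ 38.  51. 208.]
176 [ -8.  25. 144.] [ 13.  33. 149.]
180 [ 11.  32. 138.] [ 11.  32. 138.]
```

View pics/s2z.png

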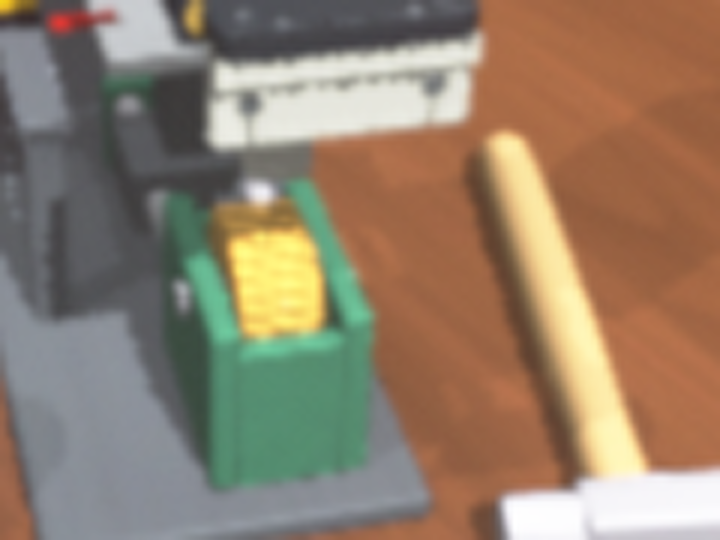

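```bash
python3 - <<'E'
from h import *
import pickle
d=pickle.load(open("scene2.pkl","rb"))
G,o=meas(d,verbose=0)
for y in range(166,194,2):
    print(y,[tuple(np.nan_to_num(G[y,x]).round().astype(int).tolist()) for x in range(246,266,3)])
d=pickle.load(open("wrist2.pkl","rb")); W=pts(d);
print(d['z_map'][200:330:10,244:274:3].round(3))
print(meas(d))
E
```

```text
((25.629436492919922, -122.34381103515625), (25.640127182006836, 59.021602630615234), 0.664728581905365)
166 [(39, 105, 220), (33, 103, 218), (28, 104, 217), (23, 105, 217), (17, 104, 216), (11, 102, 214), (7, 105, 215)]
168 [(39, 104, 215), (34, 105, 215), (28, 105, 214), (22, 103, 212), (17, 104, 212), (12, 103, 211), (6, 104, 210)]
170 [(39, 103, 210), (33, 103, 210), (28, 105, 210), (22, 103, 208), (17, 103, 207), (12, 105, 207), (6, 103, 206)]
172 [(39, 105, 207), (34, 105, 206), (28, 104, 205), (23, 104, 204), (17, 104, 204), (12, 105, 203), (6, 103, 201)]
174 [(39, 105, 203), (12, 12, 141), (11, 32, 153), (4, 31, 152), (-2, 32, 152), (-8, 32, 151), (-77, -190, 1)]
176 [(-5, -99, 62), (-13, -99, 62), (11, 33, 149), (4, 31, 147), (-2, 30, 146), (-8, 32, 146), (-75, -183, -1)]
178 [(-5, -97, 58), (-13, -98, 56), (10, 31, 143), (4, 32, 143), (-2, 32, 142), (-9, 30, 140), (-71, -170, 1)]
180 [(-5, -97, 52), (-12, -96, 52), (11, 32, 138), (-28, -98, 48), (-21, -43, 85), (-28, -41, 85), (-69, -160, 2)]
182 [(-5, -96, 46), (-13, -100, 43), (-18, -87, 51), (-27, -95, 44), (-19, -34, 86
[... 20702 characters left out ...]
 3.12012897e+00,  8.62118077e+01],
       [-2.07764850e+01,  2.45480945e+01,  8.62211240e+01],
       [-2.04568613e+01,  2.85236261e+01,  8.48976515e+01],
       [-1.99453460e+01,  9.59225443e+00,  8.56442425e+01],
       [-2.03856979e+01,  3.16278055e+01,  8.72944396e+01],
       [-1.90851713e+01,  3.31419406e+01,  8.47737966e+01]]), 'rest': array([[ -38.88604687,  -92.17078697,  114.87272589],
       [ -38.8052117 ,  -91.82956985,  114.45608246],
       [ -38.6671268 ,  -91.67213374,  113.72847979],
       ...,
       [  20.4990973 , -100.15929207,  118.40068793],
       [  19.88483735,  -98.76671343,  119.54418166],
       [  19.82276186,  -96.83508258,  119.5909194 ]], shape=(5790, 3))})
```

The scene and wrist depths both put the visible fingertip about 33 mm behind the reported TCP. The visible tip is 20 mm by about 32 mm along the slide. I'll go down in small steps and watch the force.

step_arm:
  commands:
    - [[0, 0, 1], 0]
    - [[0, 0, 1], 0]
    - [[0, 0, 1], 0]
    - [[0, 0, 0], 0]

```text
time_s: 4.85
tcp_pos: [0.5585, 0.0047, 0.1014]
eef_rot: [-180.0, -0.0, 159.2]
contact_force: [-0.1, -0.2, -0.2]
gripper_width: 0.0007
```

step_arm:
  commands:
    - [[0, 0, 1], 0]
    - [[0, 0, 1], 0]
    - [[0, 0, 0], 0]

```text
time_s: 5.22
tcp_pos: [0.5585, 0.0047, 0.0994]
eef_rot: [-180.0, -0.0, 159.2]
contact_force: [0.2, -0.4, 0.6]
gripper_width: 0.0005
```

step_arm:
  commands:
    - [[0, 0, 1], 0]
    - [[0, 0, 1], 0]
    - [[0, 0, 0], 0]

```text
time_s: 5.6
tcp_pos: [0.5585, 0.0047, 0.0975]
eef_rot: [-180.0, -0.0, 159.2]
contact_force: [0.3, -0.6, 0.1]
gripper_width: -0.0
```

step_arm:
  commands:
    - [[0, 0, 1], 0]
    - [[0, 0, 1], 0]
    - [[0, 0, 0], 0]

```text
time_s: 5.98
tcp_pos: [0.5585, 0.0047, 0.0954]
eef_rot: [-180.0, -0.0, 159.2]
contact_force: [0.2, 0.7, 0.3]
gripper_width: 0.0005
```

step_arm:
  commands:
    - [[0, 0, 1], 0]
    - [[0, 0, 1], 0]
    - [[0, 0, 0], 0]

```text
time_s: 6.35
tcp_pos: [0.5585, 0.0047, 0.0934]
eef_rot: [-180.0, -0.0, 159.2]
contact_force: [0.7, 0.1, -0.0]
gripper_width: 0.0001
```

No contact well below the wheel's top, so the true tip is shorter, as the cameras show. I go on down carefully.

step_arm:
  commands:
    - [[0, 0, 3], 0]
    - [[0, 0, 3], 0]
    - [[0, 0, 3], 0]
    - [[0, 0, 0], 0]

```text
time_s: 6.85
tcp_pos: [0.5583, 0.0046, 0.0842]
eef_rot: [-180.0, -0.0, 159.2]
contact_force: [-0.3, -0.3, -0.2]
gripper_width: 0.0005
```

```bash
python3 - <<'E'
from h import *
import pickle
d=cap("scene"); cv2.imwrite("pics/s3z.png",cv2.resize(d['img'][150:240,210:330,::-1],None,fx=6,fy=6,interpolation=cv2.INTER_CUBIC))
W=pts(d); G,o=meas(d,verbose=0)
for y in range(172,196,2):
    print(y,[tuple(np.nan_to_num(G[y,x]).round().astype(int).tolist()) for x in range(243,267,3)])
s=r.get_state();print(s['contact_force'],s['tcp_pos'])
E
```

```text
((29.52585220336914, -120.17344665527344), (56.488216400146484, 18.38678550720215), 88.5768051147461)
172 [(0, -108, 69), (40, 108, 209), (35, 109, 209), (30, 111, 209), (24, 111, 209), (18, 109, 207), (13, 109, 206), (8, 110, 206)]
174 [(1, -106, 64), (40, 109, 206), (35, 109, 205), (30, 111, 205), (24, 111, 205), (17, 103, 199), (11, 104, 199), (6, 105, 198)]
176 [(1, -105, 60), (39, 104, 198), (33, 102, 196), (28, 104, 197), (22, 104, 196), (17, 104, 195), (11, 104, 194), (6, 104, 193)]
178 [(3, -97, 59), (39, 103, 193), (33, 104, 193), (28, 105, 193), (22, 103, 191), (17, 103, 191), (11, 104, 190), (6, 104, 190)]
180 [(2, -99, 52), (39, 103, 189), (34, 105, 190), (28, 103, 188), (22, 103, 187), (17, 104, 187), (11, 103, 185), (5, 103, 184)]
182 [(3, -97, 47), (39, 104, 185), (33, 103, 184), (28, 103, 183), (22, 105, 184), (17, 104, 182), (11, 104, 181), (5, 103, 180)]
184 [(3, -96, 42), (39, 104, 181), (7, -11, 99), (10, 30, 127), (3, 28, 125), (-2, 31, 126), (-8, 33, 127), (-65, -143, 0)]
186 [(14, -41, 75), (15, -8, 97), (9, -4, 99), (11, 33, 124), (4, 31, 122), (-2, 32, 122), (-8, 33, 122), (-29, -16, 85)]
188 [(19, -19, 85), (15, -8, 92), (10, 3, 99), (10, 31, 118), (4, 30, 116), (-9, 8, 100), (-20, -11, 85), (-27, -10, 84)]
190 [(21, -10, 86), (15, -6, 88), (12, 12, 100), (5, 8, 96), (-1, 12, 98), (-7, 13, 98), (-15, 11, 95), (-24, 1, 87)]
192 [(22, -2, 86), (15, -7, 82), (13, 16, 98), (7, 17, 98), (0, 16, 96), (-7, 16, 95), (-14, 15, 93), (-23, 7, 85)]
194 [(24, 4, 85), (15, -8, 76), (13, 16, 93), (7, 18, 93), (1, 20, 93), (-6, 21, 93), (-12, 23, 93), (-21, 13, 85)]
[-1.11540931 -0.32785618  0.41330813] [0.5584791  0.00465973 0.08437609]
```

View pics/s3z.png

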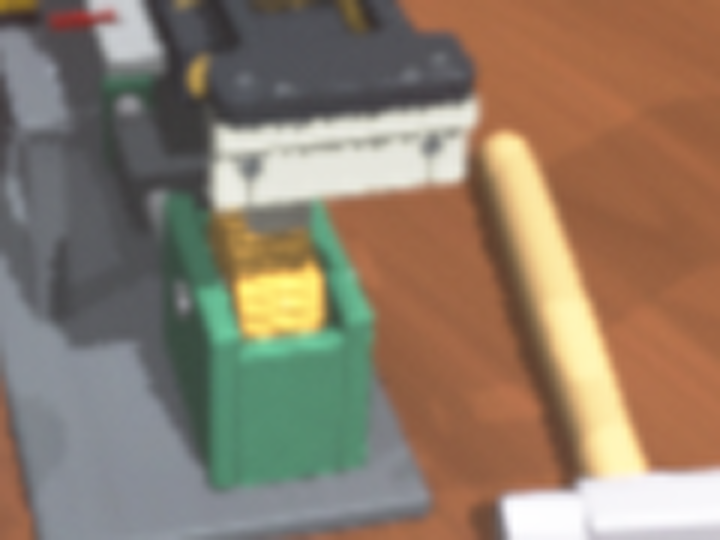

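The tip is at about height 116 mm with the reported TCP at 84 mm, so the offset is a consistent 32 mm. I expect contact near a reported z of 0.069.

step_arm:
  commands:
    - [[0, 0, 3], 0]
    - [[0, 0, 3], 0]
    - [[0, 0, 3], 0]
    - [[0, 0, 2], 0]
    - [[0, 0, 0], 0]

```text
time_s: 7.52
tcp_pos: [0.5585, 0.0047, 0.0734]
eef_rot: [-180.0, -0.0, 159.2]
contact_force: [-0.5, 1.0, -0.1]
gripper_width: 0.0005
```

step_arm:
  commands:
    - [[0, 0, 1], 0]
    - [[0, 0, 1], 0]
    - [[0, 0, 0], 0]

```text
time_s: 7.9
tcp_pos: [0.5585, 0.0047, 0.0715]
eef_rot: [-180.0, -0.0, 159.2]
contact_force: [0.1, 0.2, -0.2]
gripper_width: 0.0004
```

step_arm:
  commands:
    - [[0, 0, 1], 0]
    - [[0, 0, 0], 0]

```text
time_s: 8.15
tcp_pos: [0.5588, 0.0047, 0.071]
eef_rot: [180.0, 0.0, 159.2]
contact_force: [-0.8, 0.2, 4.9]
gripper_width: 0.0009
```

step_arm:
  commands:
    - [[0, 0, 1], 0]
    - [[0, 0, 0], 0]

```text
time_s: 8.4
tcp_pos: [0.559, 0.0048, 0.0707]
eef_rot: [180.0, 0.1, 159.2]
contact_force: [-3.9, 1.4, 10.5]
gripper_width: 0.0005
```

step_arm:
  commands:
    - [[0, -2, 0], 0]
    - [[0, -2, 0], 0]
    - [[0, -2, 0], 0]
    - [[0, -2, 0], 0]
    - [[0, -2, 0], 0]

```text
time_s: 9.02
tcp_pos: [0.5557, -0.0042, 0.0708]
eef_rot: [179.9, 0.1, 159.2]
contact_force: [-3.7, 4.6, 9.9]
gripper_width: 0.0005
```

step_arm:
  commands:
    - [[0, -2, 0], 0]
    - [[0, -2, 0], 0]
    - [[0, -2, 0], 0]
    - [[0, -2, 0], 0]
    - [[0, -2, 0], 0]

```text
time_s: 9.65
tcp_pos: [0.5523, -0.0135, 0.0713]
eef_rot: [179.9, 0.1, 159.2]
contact_force: [-6.0, 1.6, 13.9]
gripper_width: 0.0004
```

```bash
python3 - <<'E'
from h import *
d=cap("scene"); G,o=meas(d)
d=cap("wrist"); cv2.imwrite("pics/w4.png",d['img'][:,:,::-1]);  G,o=meas(d)
E
```

```text
wheel 174 mean [-0.7 20.5 95.5] lo [-17.9  -6.7  80.6] hi [ 14.8  30.5 197.2]
mark 30 mean [  73.3 -150.   115.6] lo [  62.5 -159.1  113.7] hi [  83.  -143.8  117.4]
ptr 8 mean [  48.  -125.9  121.8] lo [  42.9 -126.7  120.3] hi [  54.3 -124.3  123.4]
rest 51 mean [  31.2 -125.5  119.1] lo [  24.9 -151.5  118. ] hi [  38.  -101.5  120.4]
((32.120323181152344, -125.39280700683594), (54.81415939331055, 12.939785957336426), 85.80229187011719)
wheel 3533 mean [-20.    1.5 184.1] lo [-28.4 -37.7  83.2] hi [ -5.5  29.4 196.6]
house 119 mean [-23.5   8.1  86. ] lo [-28.1 -40.6  84.7] hi [-19.9  38.4  87.4]
rest 3551 mean [ -10.4 -111.3  119. ] lo [ -38.9 -124.9  114.8] hi [ 36.7 -97.4 120.4]
((-24.150623321533203, 1.3897323608398438), (9.249882698059082, 84.74606323242188), 0.6078575253486633)
((0.074127197265625, -112.47618103027344), (30.4980411529541, 79.98564910888672), 88.4279556274414)
```

step_arm:
  commands:
    - [[0, -2, -0.5], 0]
    - [[0, -2, 0], 0]
    - [[0, -2, 0], 0]
    - [[0, -2, 0], 0]
    - [[0, -2, 0], 0]
    - [[0, 0, 0], 0]

```text
time_s: 10.5
tcp_pos: [0.5485, -0.0233, 0.0707]
eef_rot: [180.0, 0.1, 159.2]
contact_force: [-0.6, 0.1, 5.8]
gripper_width: 0.0005
```

step_arm:
  commands:
    - [[0, 0, -5], 0]
    - [[0, 0, -5], 0]
    - [[0, 11, 0], 0]
    - [[0, 11, 0], 0]
    - [[0, 10, 0], 0]
    - [[0, 0, 5], 0]
    - [[0, 0, 3], 0]
    - [[0, 0, 0], 0]
    - [[0, 0, 0], 0]

```text
time_s: 11.62
tcp_pos: [0.5592, 0.0063, 0.0721]
eef_rot: [-180.0, -0.0, 159.2]
contact_force: [0.3, -0.3, -0.4]
gripper_width: 0.0003
```

step_arm:
  commands:
    - [[0, 0, 1], 0]
    - [[0, 0, 1.2], 0]
    - [[0, 0, 0], 0]

```text
time_s: 12.0
tcp_pos: [0.5596, 0.0066, 0.0705]
eef_rot: [180.0, 0.0, 159.2]
contact_force: [-1.6, 0.4, 4.1]
gripper_width: 0.0004
```

```bash
python3 - <<'E'
from h import *
d=cap("scene"); G,o=meas(d)
d=cap("top"); cv2.imwrite("pics/t4.png",d['img'][:,:,::-1]);  G,o=meas(d)
E
```

```text
wheel 42 mean [ 1.1 23.6 88.2] lo [-13.8   3.2  80.1] hi [ 17.5  30.5 111.4]
mark 27 mean [  72.9 -150.2  115.5] lo [  62.  -159.5  113.9] hi [  83.  -143.8  117.6]
ptr 5 mean [  49.1 -129.9  121.7] lo [  44.5 -130.1  121.1] hi [  53.8 -129.7  122.4]
rest 63 mean [  30.1 -127.5  118.9] lo [  21.1 -155.   117.6] hi [  37.7 -101.6  120.3]
((29.155406951904297, -128.61500549316406), (55.726478576660156, 18.125822067260742), 89.14470672607422)
mark 36 mean [  72.5 -149.8  116. ] lo [  60.3 -152.7  111.4] hi [  83.5 -147.5  118.4]
ptr 30 mean [  46.3 -131.   122.2] lo [  34.1 -133.1  118.8] hi [  57.9 -129.1  125. ]
house 73 mean [-26.  -21.   85.1] lo [-29.6 -43.7  81.3] hi [-21.3  26.5  87.7]
rest 1317 mean [  -0.4 -131.2  118.3] lo [ -37.9 -159.5  115.4] hi [  38.1 -102.8  121.2]
((-25.37667465209961, -6.914421081542969), (8.355314254760742, 75.54625701904297), 0.4626184403896332)
((0.17213821411132812, -131.1364288330078), (59.46152114868164, 79.63851928710938), 89.80962371826172)
```

step_arm:
  commands:
    - [[0, 0, 0.7], 0]
    - [[0, -2, 0], 0]
    - [[0, -3, 0], 0]
    - [[0, -3, 0], 0]
    - [[0, -3, 0], 0]
    - [[0, -3, 0], 0]
    - [[0, -2, 0], 0]

```text
time_s: 12.98
tcp_pos: [0.5554, -0.0078, 0.0714]
eef_rot: [179.9, 0.2, 159.2]
contact_force: [-2.2, 3.3, 14.7]
gripper_width: 0.0005
```

step_arm:
  commands:
    - [[0, -3, 0], 0]
    - [[0, -3, 0], 0]
    - [[0, -3, 0], 0]
    - [[0, -3, 0], 0]
    - [[0, -3, 0], 0]
    - [[0, 0, 0], 0]

```text
time_s: 13.72
tcp_pos: [0.5501, -0.0222, 0.071]
eef_rot: [179.9, 0.2, 159.2]
contact_force: [-0.3, 0.4, 11.1]
gripper_width: 0.0007
```

step_arm:
  commands:
    - [[0, 0, -5], 0]
    - [[0, 0, -5], 0]
    - [[0, 11, 0], 0]
    - [[0, 11, 0], 0]
    - [[0, 10, 0], 0]
    - [[0, 0, 5], 0]
    - [[0, 0, 3], 0]
    - [[0, 0, 0], 0]
    - [[0, 0, 0], 0]

```text
time_s: 14.85
tcp_pos: [0.5595, 0.0073, 0.0711]
eef_rot: [-180.0, -0.0, 159.2]
contact_force: [0.4, -0.1, 0.7]
gripper_width: 0.0005
```

```bash
python3 - <<'E'
from h import *
d=cap("top"); G,o=meas(d)
E
```

```text
mark 37 mean [  72.3 -149.9  115.7] lo [  60.3 -152.8  112.6] hi [  83.6 -147.4  119. ]
ptr 33 mean [  45.8 -140.2  121.9] lo [  33.5 -142.1  117. ] hi [  58.8 -138.4  125.4]
house 69 mean [-26.  -21.4  84.9] lo [-29.5 -43.1  82. ] hi [-21.4  23.7  88.2]
rest 1332 mean [  -0.3 -140.6  118.3] lo [ -37.8 -169.   115.2] hi [  38.3 -112.   121.3]
((-25.163177490234375, -9.736865997314453), (8.821738243103027, 68.31684875488281), 0.24224692583084106)
((0.2504005432128906, -140.68020629882812), (59.77608108520508, 79.99402618408203), 89.87755584716797)
```

step_arm:
  commands:
    - [[0, 0, 1], 0]
    - [[0, 0, 0.7], 0]
    - [[0, -2, 0], 0]
    - [[0, -3, 0], 0]
    - [[0, -3, 0], 0]
    - [[0, -3, 0], 0]
    - [[0, -3, 0], 0]
    - [[0, -2, 0], 0]

```text
time_s: 15.9
tcp_pos: [0.5555, -0.0067, 0.0712]
eef_rot: [179.9, 0.2, 159.2]
contact_force: [-2.5, 4.0, 11.7]
gripper_width: 0.0005
```

step_arm:
  commands:
    - [[0, -3, 0], 0]
    - [[0, -3, 0], 0]
    - [[0, -2, 0], 0]
    - [[0, 0, 0], 0]

```text
time_s: 16.4
tcp_pos: [0.5523, -0.015, 0.071]
eef_rot: [179.9, 0.1, 159.2]
contact_force: [-1.5, -0.1, 10.4]
gripper_width: 0.0009
```

```bash
python3 - <<'E'
from h import *
for i in range(3): d=cap("top"); G,o=meas(d)
E
```

```text
mark 37 mean [  72.7 -149.9  115.4] lo [  61.2 -152.7  111.9] hi [  83.7 -147.5  118.7]
ptr 30 mean [  46.5 -147.5  122. ] lo [  34.2 -149.7  118.7] hi [  57.4 -145.8  125.3]
house 33 mean [-28.  -18.4  84.3] lo [-29.7 -44.7  81.7] hi [-24.2   6.3  88.1]
rest 1328 mean [  -0.4 -147.8  118.2] lo [ -37.8 -176.2  115.3] hi [  38.1 -119.2  121.3]
((-26.84730339050293, -18.80299949645996), (52.642425537109375, 5.781374931335449), 89.49799346923828)
((0.18468475341796875, -147.69271850585938), (79.4775619506836, 59.582542419433594), 0.1140633150935173)
mark 37 mean [  72.6 -149.9  115.6] lo [  61.5 -153.   111.2] hi [  83.5 -147.7  119. ]
ptr 30 mean [  46.4 -147.5  122.4] lo [  33.9 -149.7  119.5] hi [  57.5 -145.5  125.4]
house 33 mean [-28.  -18.4  84.5] lo [-29.7 -44.9  81.8] hi [-24.2   6.4  87.5]
rest 1327 mean [  -0.4 -147.7  118.3] lo [ -37.8 -176.   115.2] hi [  38.  -119.3  121.4]
((-26.84315299987793, -18.80419158935547), (52.64739990234375, 5.723742485046387), 89.60213470458984)
((0.26561737060546875, -148.04281616210938), (59.64805221557617, 79.7204360961914), 89.66053771972656)
mark 36 mean [  72.8 -149.8  116.1] lo [  61.3 -152.7  112.8] hi [  83.8 -147.2  119. ]
ptr 30 mean [  46.4 -147.5  122.3] lo [  34.1 -149.5  119.5] hi [  57.  -145.6  125.1]
house 32 mean [-28.  -18.1  84.6] lo [-29.7 -44.9  80.9] hi [-24.2   6.4  88.6]
rest 1326 mean [  -0.4 -147.8  118.2] lo [ -37.8 -175.9  115.1] hi [  38.  -119.3  121.2]
((-27.036863327026367, -18.843788146972656), (5.699944972991943, 52.77146911621094), 0.09324745833873749)
((0.402679443359375, -147.6541748046875), (79.63211822509766, 59.62734603881836), 0.18731816112995148)
```

step_arm:
  commands:
    - [[0, -2.5, 0], 0]
    - [[0, -2.5, 0], 0]
    - [[0, -2.5, 0], 0]
    - [[0, 0, 0], 0]

```text
time_s: 17.05
tcp_pos: [0.5497, -0.0218, 0.0707]
eef_rot: [179.9, 0.1, 159.2]
contact_force: [-0.6, -0.1, 7.0]
gripper_width: 0.0002
```

```bash
python3 - <<'E'
from h import *
for i in range(2): d=cap("top"); G,o=meas(d)
E
```

```text
mark 36 mean [  72.6 -150.   115.8] lo [  61.3 -152.8  113. ] hi [  83.6 -147.3  117.8]
ptr 30 mean [  45.2 -149.8  122.2] lo [  33.  -151.7  119.3] hi [  57.  -148.   124.9]
house 27 mean [-28.1 -20.7  84.6] lo [-29.7 -41.6  82.3] hi [-24.8  -5.9  87.5]
rest 1318 mean [  -0.4 -150.3  118.2] lo [ -37.7 -178.4  115.2] hi [  38.1 -122.3  121.3]
((-27.16202735900879, -23.918901443481445), (37.882564544677734, 5.109819412231445), 89.59014892578125)
((0.507293701171875, -149.84390258789062), (60.12160110473633, 79.66159057617188), 89.95004272460938)
mark 37 mean [  72.7 -150.   115.3] lo [  61.3 -152.9  111.9] hi [  83.7 -147.4  117.9]
ptr 30 mean [  45.3 -149.7  122.2] lo [  33.2 -151.6  119.5] hi [  57.  -147.8  125.5]
house 26 mean [-28.  -20.3  84.8] lo [-29.7 -41.6  82.6] hi [-24.8  -5.9  87.4]
rest 1319 mean [  -0.3 -150.3  118.2] lo [ -37.8 -178.3  115.1] hi [  38.1 -122.2  121.3]
((-27.149818420410156, -23.895523071289062), (37.897857666015625, 5.0351691246032715), 89.83985900878906)
((0.34942626953125, -149.87258911132812), (79.26053619384766, 59.71785354614258), 0.300714910030365)
```

Top view shows them in line. I lift off and cross-check with the wrist camera.

step_arm:
  commands:
    - [[0, 0, -3], 0]
    - [[0, 0, -10], 0]
    - [[0, 0, -30], 0]
    - [[0, 0, -50], 0]
    - [[0, 0, -50], 0]
    - [[0, 0, -50], 0]
    - [[0, 0, -20], 0]
    - [[0, 0, 0], 0]
    - [[0, 0, 0], 0]

```text
time_s: 18.27
tcp_pos: [0.5478, -0.0219, 0.2817]
eef_rot: [-180.0, -0.1, 159.2]
contact_force: [0.1, -0.2, -0.2]
gripper_width: 0.0003
```

```bash
python3 - <<'E'
from h import *
for n in("top","scene","wrist"):
    d=cap(n); print(n); G,o=meas(d); cv2.imwrite(f"pics/{n}9.png",d['img'][:,:,::-1])
    if n=="wrist": cv2.imwrite("pics/w9z.png",cv2.resize(d['img'][130:260,60:220,::-1],None,fx=4.5,fy=4.5,interpolation=cv2.INTER_CUBIC))
E
```

```text
top
wheel 192 mean [-7.6 -1.7 94.3] lo [-15.  -28.2  81.6] hi [  6.3  26.8 101.3]
house 251 mean [-23.8  -0.7  84.9] lo [-29.3 -43.8  80.3] hi [-17.8  42.1  88. ]
rest 836 mean [ -11.8 -154.8  118.2] lo [ -38.5 -178.9  115.2] hi [  36.2 -120.9  121.1]
((-23.215293884277344, -2.062824249267578), (25.758838653564453, 91.11725616455078), 9.702698707580566)
((0.006237030029296875, -149.82290649414062), (79.0430679321289, 60.1289176940918), 0.5945878624916077)
scene
wheel 258 mean [ 0.7 12.9 93.5] lo [-14.9 -11.5  80.9] hi [ 14.8  28.9 101.4]
mark 33 mean [  72.3 -149.8  115.6] lo [  60.9 -161.2  113.5] hi [  82.8 -143.   118.4]
ptr 14 mean [  49.9 -148.2  121.7] lo [  41.9 -152.1  120.2] hi [  57.4 -145.6  123.1]
rest 439 mean [  -0.3 -143.5  118.3] lo [ -37.6 -178.   113. ] hi [  38.5 -118.4  120.4]
((0.53680419921875, -152.77676391601562), (70.29033660888672, 79.30838012695312), 89.54318237304688)
wrist
wheel 4267 mean [-16.5  -4.1 329.7] lo [-27.8 -37.7  85.9] hi [ 12.4  24.7 406.8]
mark 50 mean [  65.6 -149.1  116.5] lo [  60.7 -153.4  114.1] hi [  70.5 -145.8  119.4]
ptr 93 mean [  47.3 -149.   122.5] lo [  34.4 -155.   114.9] hi [  61.3 -146.8  124.6]
house 19 mean [ 1.1 -0.3 86. ] lo [-28.4 -23.3  84.2] hi [24.1 39.1 87.1]
rest 3860 mean [  -1.3 -148.   119.2] lo [ -37.9 -177.6  116.8] hi [  38.  -119.4  120.8]
((-2.1224288940429688, 8.358570098876953), (52.38770294189453, 63.3697624206543), 0.14426472783088684)
((0.30020904541015625, -149.21238708496094), (61.53227233886719, 78.97921752929688), 89.14871215820312)
```

View pics/w9z.png

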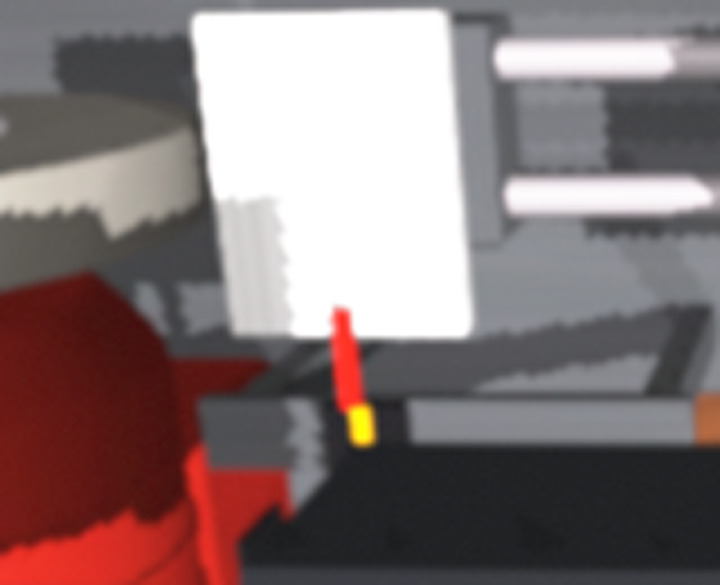

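View pics/scene9.png

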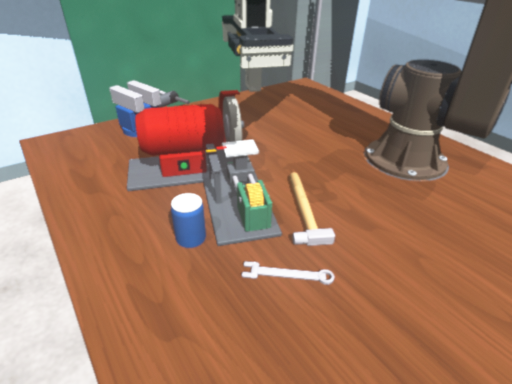

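The wrist picture shows the red pointer (347,360) running into the yellow mark (361,427) in line. The scene picture shows tin, hammer and spanner in place and the hand clear.

```bash
python3 - <<'E'
from plant import close_job
print(close_job())
E
```

```text
the job is handed in; nothing more can be done
None
```

I rolled the wheel's top towards the stone in three strokes with the shut fingertips, at about 4–15 N. The rest moved about 28 mm, and the pointer is now in line with the yellow mark. I then lifted the hand about 210 mm clear and handed the job in.

**Pointer against mark:**
- **Top camera**, taken before lifting off: 0.2 mm apart along the slide.
- **Wrist camera**, after lifting: 0.1 mm apart, and the picture shows the two in line.
- **Scene camera**, after lifting: 1.6 mm apart. This disagrees with the other two, but it rests on only 14 pointer pixels and is still inside the 2.5 mm limit.
- The top camera could not repeat the check after lifting, because the arm hid the pointer and mark. It still put the rest where it was before.

**Bystanders and contact:** tin, hammer and spanner look unmoved in the scene picture; I did not measure them. The force after lifting was about 0.

**Fingertip position:** the fingertips were about 31–32 mm higher than the reported TCP. Both cameras showed this, and touching the wheel confirmed it, so I worked from the measured contact height instead.

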